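# Hang the sink caddy on its stand and lock it

## Task

Hang the small metal sink caddy on the freestanding stand: fit the two keyholes in its back wall over the two stud heads of the stand, push it back against the sprung catch, and pull it down until it is fully home and the catch springs out through its window; then let go. Feel your way gently, without forcing the caddy against the stand, keep it upright as you hang it, and leave the other things on the worktop where they are.

Things in the scene. Friction and masses are not known exactly. Their poses are not given: they have to be found in the camera images.
- caddy: Open-topped aluminium cup, 50 (x) x 60 (y) x 95 mm, 3 mm walls, about 0.2 kg, upright. Origin: centre of its underside; z up. Its back wall is the +x side (back face at x = +25); the front wall (-x, drain slots) is lower, 78 mm. Grip the two 60 mm-apart side walls from above at mid-depth, fingertips at most 40 mm below the rim, to clear the stand. Over 30 N of contact with the stand marks it.
- slot_end (a point): Point on the caddy's back face, midway between the closed upper ends of its two keyholes, 75.5 mm above the underside; axes as the caddy. Each keyhole (18 mm either side of this point) is a round hole 16 mm across, centre 17.5 mm below this point, with an 8 mm wide slot going up from it; the shanks come to lie level with this point. Between the slots, a 12 x 9 mm window for the catch.
- stand: Fixed grey metal stand: upright panel 230 mm wide (y), 150 mm high, front at x = 0, facing -x; a 6 mm foot reaches 30 mm in front and 120 behind. Origin: on the worktop under the middle of the panel's front face. A 6 mm thick steel carrier plate (front at x = -6) is clamped on it, with two studs at y = -18 and +18. Set by hand: studs 110 to 132 mm above the worktop (not measured).
- catch (a joint): Sprung catch block, 9 mm wide, 6 mm high, midway between the studs and level with them. Value: m pushed in; 0 = out, 4 mm proud of the carrier plate. About 3 N to start it, 5 N to push it in 4 mm. Studs: shank 5 mm across; head 13 mm across, 3 mm thick, its underside 4.5 mm and its front 7.5 mm off the plate. The caddy's plain wall holds the catch in until it is fully down (17.5 mm).
- shot_glass: Bystander: small clear glass, 49 mm wide, 61 mm high. Origin: centre of its underside.
- spice_jar: Bystander: spice jar with a dark cap, 41 mm wide, 105 mm high. Origin: centre of its underside.
- tin: Bystander: small food tin, 57 mm wide, 72 mm high. Origin: centre of its underside.
- spoon: Bystander: steel spoon lying flat, 199 mm long (x). Origin: under its middle.
- mug: Bystander: white mug, 90 mm wide with a handle, 96 mm high. Origin: centre of its underside.

How it is judged (in metres and radians):
On the way:
1. both keyholes over the stud heads and the caddy pushed back so that it presses the catch in (value of joint catch above 0.0015 m and x of slot_end in the frame of stand above -0.0085 m and z of slot_end in the frame of stand above 0.105 m).
At the end, for the whole second after the job is handed in: The caddy hangs locked on both studs, let go and at rest: back wall flush with the carrier plate (within 3 mm), centred (4 mm), upright (7 degrees), fully down on the studs (slot ends 105 to 136 mm above the worktop), and the catch sprung out again (pressed in less than 1.2 mm) (value of joint catch below 0.0012 m and x of slot_end in the frame of stand between -0.009 and -0.004 m and y of slot_end in the frame of stand between -0.004 and 0.004 m and z of slot_end in the frame of stand between 0.105 and 0.136 m and angle between caddy's own z axis and vertical below 0.12 rad and linear speed of caddy below 0.02 m/s); the robot touches nothing.
It fails at once if the caddy is forced against the stand (more than 30 N of contact between them) (contact force between caddy and stand above 30 N).
It fails at once if another thing on the worktop is shifted by more than 20 mm (distance of any of shot_glass, spice_jar, tin, spoon, mug from where it was at the start of the episode above 0.02 m).
It fails at once if the caddy is tipped by more than 25 degrees (angle between caddy's own z axis and vertical above 0.44 rad).
It also fails if it takes over 69 s, if anything falls off the work surface, if the arm or the gripper's body presses on something with over 40 N, if the wrist force passes 120 N, or if a joint passes its speed limit or range.

## Robot

A 6-joint arm with a two-finger parallel gripper is mounted at the origin on a cart in front of the work surface, level with it; the furniture and walls round the work are solid. World frame = base frame: x ahead of the robot, y to its left, z up, the work surface at z = 0. Lengths are in m, angles in degrees, forces in N, time in s.
With the tool pointing down it reaches from about 0.35 to 0.875 m from the base axis. Payload 4.2 kg.
Tool frame: the origin (TCP) lies midway between the tips of the shut fingers; the grasp point (between the pads) lies 19 mm behind it; z points along the fingers, y is the line along which they close (so a half turn about z gives the same grasp; the last joint's range is limited). The gripper opens to 87 mm and grips with 3 to 60 N. Pads are 19 mm wide; open, the fingers measure 117 mm over their backs; the gripper's body (75 mm by 190 mm) begins 51 mm behind the grasp point.
Start: joints at [-61.559, 22.042, 0.453, 0, -68.411, -14.817], TCP at [0.147, -0.607, 0.223] pointing down, gripper open.
Joint ranges: [-179.83, 179.83], [-69.29, 118.12], [-61.27, 80.66], [-181.25, 117.63], [-171.15, -9.14], [-177.46, 177.46]. Speed limits (degrees/s): [159.86, 159.86, 180, 180, 180, 180].

## Interface

Orientations are given as a 3x3 rotation matrix whose columns are the frame's x, y, z axes.
In Python, from station import r, imaging, readout gives the robot as it stands (r), with the cameras (imaging) and the readings (readout).
- The arm moves only by the tool move_tool, called after ">>>" in YAML: its name, and indented under it one key for each argument. Schema: {"type":"object","properties":{"motion":{"type":"array","items":{"type":"array","prefixItems":[{"type":"number"},{"type":"array","items":{"type":"number"},"minItems":3,"maxItems":3},{"type":"array","items":{"type":"number"},"minItems":3,"maxItems":3}],"minItems":3,"maxItems":3},"minItems":1,"maxItems":8},"only":{"type":"string"},"quiet":{"type":"boolean"},"lines":{"type":"string"}},"required":["motion"],"additionalProperties":false}. motion is a list of rows, 1 to 8 of them, each written [opening, [dx, dy, dz], [rx, ry, rz]]: the opening from 0.0 (shut) to 1.0 (fully open), then dx, dy, dz in m, then a rotation vector rx, ry, rz in degrees; each row is the pose to reach, as a shift and turn from the pose commanded when the call began, along the tool's axes at that moment; what a row does not reach only later rows make up. A row lasts 1/10 s, in which the tool goes at most 0.05 m and 8.59 degrees, less where a joint would pass 70% of its speed; a pose out of reach is approached as far as the arm can. The fingers move at their own pace and stop on an object; the grip force is fixed at half the most. Time passes only in rows, so rows that do not move let the fingers close. The tool returns the time, the measured TCP pose, the force, the opening and the grip force at its end. only (a regular expression) keeps the lines of the reply that match it, lines (a string "A,B") keeps lines A to B, and quiet returns only ok. Input that does not fit is refused with a message, and nothing moves.
- readout.sense(): the state, without advancing time (a new reading comes with each control period).
- imaging.capture(name): name is "scene" or "top" or "wrist"; returns a dict with "pixels" (480x640x3 uint8, red, green, blue), "z_map" (480x640 float32, m along the optical axis (not along the pixel's ray), 0 where there is no reading), "K" (3x3 intrinsics, pixels), "world_from_camera" (4x4, takes a point from camera to world coordinates). Camera axes: x right, y up, looking along -z (the intrinsics and any distortion apply to the point x, -y, -z); pixel columns grow to the right and rows downward; lengths in m; the calibration is good to about 2 mm. A picture is of the moment at which its call begins.
- r.finish_job(): hands the job in; it is judged then, once.
The state is a dict: "time_s": time; "joints": joint angles; "joint_velocities": joint speeds; "effort": joint torques, N m; "tcp_pos": TCP position; "ee_rot": TCP orientation; "wrist_force": force on the tool from outside, world axes, zero at the start; "moment": the same for the moment, N m; "gripper_width": opening from 0.0 (shut) to 1.0 (fully open); "gripper_force": force on a finger pad.
Only numpy, scipy, OpenCV 4.12 (cv2) and the standard library are available. Lean on these libraries where they do the work, as an engineer would, in place of code of your own. Each camera call takes 0.05 s, during which the arm holds its last target. There are 200 camera calls.

## Working session

There is one attempt and no reset: what is moved stays moved. The work goes in short steps, Python scripts to look and compute and a tool call to move; the robot and the scene stay as the last step left them, time stands still between calls to the robot, and variables do not carry over. Pictures are saved under pics/ and viewed, at most 10 in all, crops included, and the job is handed in when it is done.

```bash
ls; mkdir -p pics; python3 - <<'E'
from station import r, imaging, readout
import cv2,numpy as np
s=readout.sense(); print({k:np.round(v,3).tolist() for k,v in s.items()})
for n in ("scene","top"):
    c=imaging.capture(n); cv2.imwrite(f"pics/{n}0.png",c["pixels"][:,:,::-1]); np.savez(f"{n}0.npz",**c)
    print(n,c["K"].tolist(),np.round(c["world_from_camera"],3).tolist())
E
```

```text
pics
station.py
{'time_s': 0.0, 'joints': [-61.557, 22.092, 0.38, -0.028, -68.412, -14.816], 'joint_velocities': [-0.004, -0.029, -0.073, 0.031, -0.083, -0.012], 'effort': [0.001, -39.067, 18.74, 4.22, 0.011, -0.0], 'tcp_pos': [0.147, -0.607, 0.221], 'ee_rot': [[-0.972, -0.235, -0.001], [-0.235, 0.972, 0.002], [0.0, 0.002, -1.0]], 'wrist_force': [0.126, -0.037, -0.228], 'moment': [0.035, -0.023, -0.002], 'gripper_force': 0.0, 'gripper_width': 1.001}
scene [[468.759882968026, 0.0, 317.8071212148102], [0.0, 468.759882968026, 245.556350704115], [0.0, 0.0, 1.0]] [[-0.746, 0.45, -0.491, -0.026], [-0.666, -0.506, 0.548, 0.601], [-0.002, 0.736, 0.677, 0.863], [0.0, 0.0, 0.0, 1.0]]
top [[501.0000848018042, 0.0, 318.72877180751686], [0.0, 501.0000848018042, 234.5608833131576], [0.0, 0.0, 1.0]] [[0.02, 0.992, -0.125, 0.393], [-1.0, 0.02, -0.0, -0.008], [0.002, 0.125, 0.992, 1.227], [0.0, 0.0, 0.0, 1.0]]
```

View pics/scene0.png

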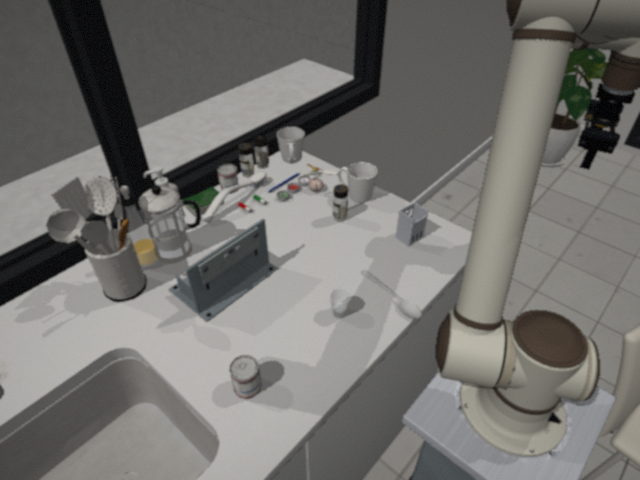

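View pics/top0.png

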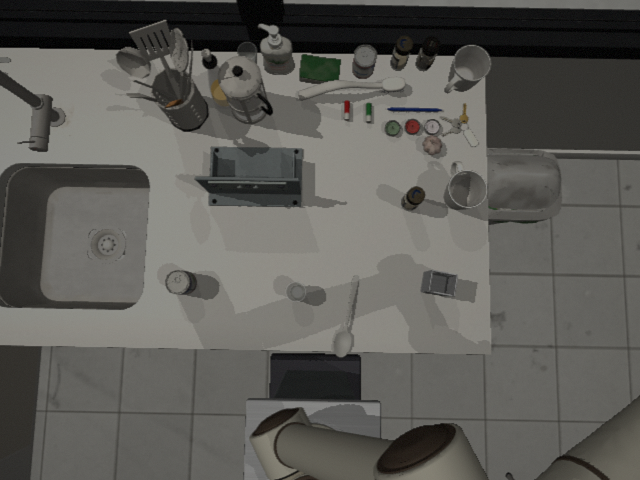

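The top view shows the caddy at about (440,284), the stand at (255,180) with its panel facing down (robot side), the spoon at (348,315), the glass at (297,292), the spice jar at (413,198), the mug at (466,188) and the tin at (180,282). Next I'll fit the geometry from depth.

```bash
cat > h.py <<'E'
import numpy as np,cv2
def cloud(c):
    v,u=np.mgrid[:480,:640]; z=c["z_map"].astype(float); K=c["K"]
    p=np.stack([(u-K[0,2])/K[0,0]*z,-(v-K[1,2])/K[1,1]*z,-z,np.ones_like(z)],-1)
    return (p@np.asarray(c["world_from_camera"]).T)[...,:3], z>0
def px(c,P):
    q=np.linalg.inv(c["world_from_camera"])@np.r_[P,1]; K=c["K"]
    return K[0,2]+K[0,0]*q[0]/-q[2],K[1,2]-K[1,1]*q[1]/-q[2]
E
python3 - <<'E'
from h import *
for n,bc,bs in (("top",(415,262,470,305),(195,140,310,212)),("scene",(390,195,435,255),(160,215,285,330))):
    c=np.load(n+"0.npz"); P,ok=cloud(c)
    def sub(b): 
        m=np.zeros_like(ok); m[b[1]:b[3],b[0]:b[2]]=1; return P[m&ok]
    for nm,b,zr in (("caddy",bc,(.07,.11)),("standtop",bs,(.143,.165)),("standfoot",bs,(.003,.012))):
        q=sub(b); q=q[(q[:,2]>zr[0])&(q[:,2]<zr[1])]
        if len(q)<5: continue
        rect=cv2.minAreaRect(q[:,:2].astype(np.float32)*1000)
        print(n,nm,len(q),"mean",q.mean(0).round(4),"zmed",np.median(q[:,2]).round(4),rect)
    q=sub(bs); q=q[(q[:,2]>.02)&(q[:,2]<.14)]
    print("z hist",np.histogram(sub(bc)[:,2],bins=[-.01,.01,.02,.04,.06,.07,.075,.08,.085,.09,.095,.1,.11]))
    print("panel",len(q), q.mean(0).round(3))
t=cv2.imread("pics/top0.png"); s=cv2.imread("pics/scene0.png")
a=cv2.resize(t[255:315,400:480],(400,300),interpolation=cv2.INTER_CUBIC)
b=cv2.resize(s[190:260,380:460],(400,300),interpolation=cv2.INTER_CUBIC)
d=cv2.resize(t[140:215,190:310],(400,300),interpolation=cv2.INTER_CUBIC)
e=cv2.resize(s[215:320,160:285],(400,300),interpolation=cv2.INTER_CUBIC)
cv2.imwrite("pics/crop1.png",np.vstack([np.hstack([a,b]),np.hstack([d,e])]))
E
```

```text
top caddy 262 mean [ 0.4328 -0.2895  0.0865] zmed 0.0866 ((432.54290771484375, -288.89141845703125), (61.90232467651367, 50.85075759887695), 80.89899444580078)
top standtop 603 mean [0.6469 0.154  0.1486] zmed 0.1488 ((646.6654663085938, 153.38284301757812), (226.70846557617188, 15.23069953918457), 89.9439697265625)
top standfoot 3622 mean [0.697  0.1508 0.0063] zmed 0.0062 ((693.2999267578125, 162.9376220703125), (182.1028289794922, 286.7659606933594), 1.2510484457015991)
z hist (array([1803,   46,   93,  106,   45,   30,   34,   53,   28,   71,   46,
          0]), array([-0.01 ,  0.01 ,  0.02 ,  0.04 ,  0.06 ,  0.07 ,  0.075,  0.08 ,
        0.085,  0.09 ,  0.095,  0.1  ,  0.11 ]))
panel 1083 [0.654 0.157 0.08 ]
scene caddy 390 mean [ 0.4348 -0.2878  0.0842] zmed 0.0839 ((433.5784606933594, -287.5711364746094), (64.0972900390625, 53.907127380371094), 81.66752624511719)
scene standtop 624 mean [0.6638 0.164  0.1488] zmed 0.1486 ((709.7622680664062, 134.6319122314453), (216.22523498535156, 205.17547607421875), 70.9361801147461)
scene standfoot 2260 mean [0.68   0.157  0.0059] zmed 0.0055 ((732.7470703125, 128.22610473632812), (323.9015197753906, 425.57293701171875), 44.79048538208008)
z hist (array([1378,   73,  164,  210,  113,   71,   65,   77,   58,   69,   50,
          0]), array([-0.01 ,  0.01 ,  0.02 ,  0.04 ,  0.06 ,  0.07 ,  0.075,  0.08 ,
        0.085,  0.09 ,  0.095,  0.1  ,  0.11 ]))
panel 4224 [0.7   0.17  0.079]
```

View pics/crop1.png

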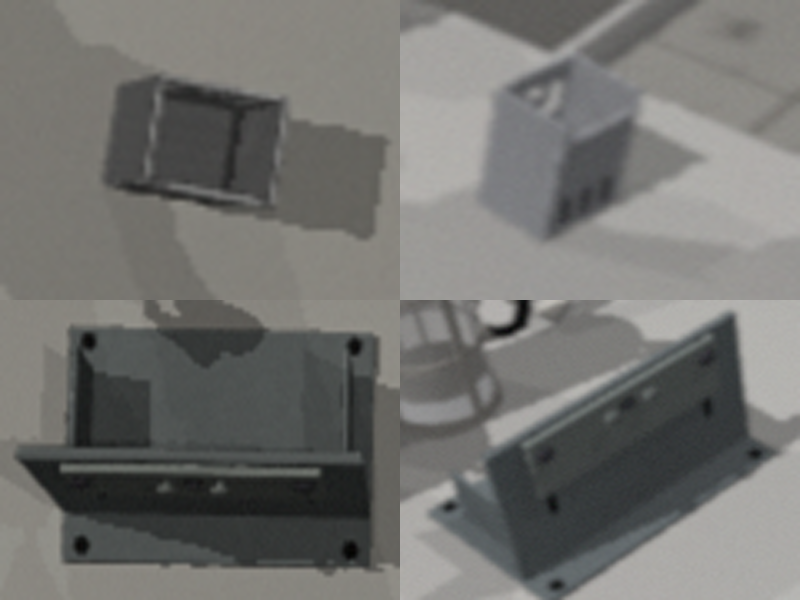

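Caddy rim crop: drain-slot face looks toward -x, yaw about -9°. Stand crop: two light stud heads at crop (165,488) and (218,488), and the stand is nearly square to the world axes. Now the panel plane, the stand centre and the studs.

```bash
python3 - <<'E'
from h import *
from station import r, imaging, readout
c=np.load("scene0.npz"); P,ok=cloud(c)
m=np.zeros_like(ok); m[215:330,160:285]=1
q=P[m&ok]; q=q[(q[:,2]>.015)&(q[:,2]<.147)&(q[:,0]>.58)&(q[:,0]<.68)]
rng=np.random.default_rng(0)
def ransac(q,tol):
    best=None
    for _ in range(400):
        s=q[rng.choice(len(q),3,0)]; n=np.cross(s[1]-s[0],s[2]-s[0]); n/=np.linalg.norm(n)+1e-12
        i=abs((q-s[0])@n)<tol
        if best is None or i.sum()>best.sum(): best=i
    w=q[best]; cen=w.mean(0); n=np.linalg.svd(w-cen,full_matrices=0)[2][2]; n*=-np.sign(n[0])
    return cen,n,best
cen,n,b=ransac(q,.0015); print("panel",b.sum(),len(q),cen,n,"x at z0 y.155",cen[0]+((cen[1]-.155)*n[1]+(cen[2]-0.075)*n[2])/n[0])
d=(q-cen)@n
print(np.histogram(d,bins=np.arange(-.006,.022,.002)))
pl=q[(d>.0045)&(d<.0075)]; print("plate",len(pl),pl.min(0),pl.max(0),np.median(pl@n)-cen@n)
st=q[(d>.011)&(d<.016)&(q[:,2]>.09)]; print("heads",len(st)); print(st.round(4))
w=q[b]; hi=w[(w[:,2]>.03)&(w[:,2]<.14)]; print("panel y",hi[:,1].min(),hi[:,1].max())
T=np.load("top0.npz"); P2,ok2=cloud(T)
m=np.zeros_like(ok2); m[140:212,190:312]=1; q=P2[m&ok2]
tp=q[(q[:,2]>.144)&(q[:,2]<.156)]; print("top y ext",tp.min(0),tp.max(0), np.polyfit(tp[:,1],tp[:,0],1))
ft=q[(q[:,2]>.004)&(q[:,2]<.009)&(q[:,0]<.63)]; print("foot", ft.min(0),ft.max(0))
w=imaging.capture("wrist"); print(np.round(w["world_from_camera"],3),w["K"])
E
```

```text
panel 1568 3284 [0.64757652 0.16630232 0.06460514] [-9.99996691e-01 -2.48727665e-03  6.56495139e-04] x at z0 y.155 0.6476114576792715
(array([  6, 104, 931, 891, 217, 465, 518,  91,  29,  20,   9,   2,   0]), array([-0.006, -0.004, -0.002,  0.   ,  0.002,  0.004,  0.006,  0.008,
        0.01 ,  0.012,  0.014,  0.016,  0.018,  0.02 ]))
plate 850 [0.63995831 0.06891123 0.08679562] [0.6432817  0.24107528 0.1468827 ] 0.006087953203731455
heads 43
[[0.636  0.0827 0.1382]
 [0.6368 0.0795 0.1326]
 [0.6362 0.0832 0.1322]
 [0.6364 0.0801 0.1301]
 [0.6364 0.0772 0.1281]
 [0.6348 0.1363 0.1377]
 [0.6348 0.1336 0.1358]
 [0.6361 0.1299 0.1325]
 [0.6364 0.1384 0.135 ]
 [0.635  0.1339 0.1328]
 [0.6338 0.132  0.1322]
 [0.635  0.1425 0.1356]
 [0.6329 0.1413 0.1361]
 [0.6349 0.1371 0.132 ]
 [0.6333 0.1355 0.1318]
 [0.6343 0.1434 0.1336]
 [0.6334 0.1413 0.1327]
 [0.636  0.1368 0.1279]
 [0.6335 0.1358 0.1288]
 [0.6354 0.1404 0.1277]
 [0.632  0.14   0.1295]
 [0.636  0.1543 0.1307]
 [0.6365 0.168  0.134 ]
 [0.6364 0.1763 0.1369]
 [0.635  0.1747 0.1366]
 [0.6339 0.1728 0.136 ]
 [0.6343 0.17   0.1336]
 [0.6
[... 160 characters left out ...]
5]
 [0.6327 0.1771 0.1336]
 [0.635  0.1731 0.1292]
 [0.6318 0.1726 0.1309]
 [0.6362 0.1779 0.1288]
 [0.6351 0.1761 0.1282]
 [0.6344 0.1739 0.127 ]
 [0.6345 0.2303 0.1407]
 [0.6364 0.228  0.1315]
 [0.636  0.2311 0.131 ]]
panel y 0.040423927793181935 0.2707368442896292
top y ext [0.63906581 0.04002765 0.14401949] [0.6543888  0.26673099 0.15518335] [-0.00274507  0.64757671]
foot [0.60067471 0.0152601  0.0040136 ] [0.62989296 0.31332694 0.00899827]
[[-0.235 -0.927 -0.292  0.067]
 [ 0.972 -0.224 -0.073 -0.628]
 [ 0.003 -0.301  0.954  0.383]
 [ 0.     0.     0.     1.   ]] [[373.89542251   0.         324.54570516]
 [  0.         373.89542251 242.82872781]
 [  0.           0.           1.        ]]
```

```bash
cat >> h.py <<'E'
from scipy.spatial.transform import Rotation as Ro
def plan(s,target,yaw):
    """shift along tool axes and rotvec (deg) to tool-down pose; yaw=caddy yaw (tool y along caddy y, tool x to -x)"""
    R=np.asarray(s["ee_rot"]); cy,sy=np.cos(np.radians(yaw)),np.sin(np.radians(yaw))
    G=np.array([[-cy,-sy,0],[-sy,cy,0],[0,0,-1.]])
    return (R.T@(np.array(target)-s["tcp_pos"])).round(4), Ro.from_matrix(R.T@G).as_rotvec(degrees=True).round(2)
E
python3 -c "
from h import *
from station import r, imaging, readout
print(plan(readout.sense(),(.433,-.288,.2),-8.9))"
```

>>> move_tool:
  motion:
    - [1, [-0.353, 0.243, 0.022], [0, 0, 22.5]]
    - [1, [-0.353, 0.243, 0.022], [0, 0, 22.5]]
    - [1, [-0.353, 0.243, 0.022], [0, 0, 22.5]]
    - [1, [-0.353, 0.243, 0.022], [0, 0, 22.5]]
    - [1, [-0.353, 0.243, 0.022], [0, 0, 22.5]]
    - [1, [-0.353, 0.243, 0.022], [0, 0, 22.5]]
    - [1, [-0.353, 0.243, 0.022], [0, 0, 22.5]]
    - [1, [-0.353, 0.243, 0.022], [0, 0, 22.5]]

```text
time_s: 0.95
tcp_pos: [0.4108, -0.3122, 0.2023]
ee_rot: [[-0.988, 0.154, 0.0], [0.154, 0.988, 0.0], [-0.0, 0.0, -1.0]]
wrist_force: [0.3, -0.1, -0.3]
gripper_width: 1.0
gripper_force: 0.0
```

```bash
python3 -c "
from h import *
from station import r, imaging, readout
print(plan(readout.sense(),(.433,-.288,.2),-8.9))"
```

```text
(array([-0.0182,  0.0273,  0.0023]), array([0.  , 0.  , 0.03]))
```

>>> move_tool:
  motion:
    - [1, [-0.018, 0.027, 0.002], [0, 0, 0]]
    - [1, [-0.018, 0.027, 0.002], [0, 0, 0]]
    - [1, [-0.018, 0.027, 0.002], [0, 0, 0]]

```text
time_s: 1.25
tcp_pos: [0.432, -0.2894, 0.2]
ee_rot: [[-0.988, 0.153, -0.001], [0.153, 0.988, 0.0], [0.001, 0.0, -1.0]]
wrist_force: [-0.6, -0.6, -0.1]
gripper_width: 1.0
gripper_force: 0.0
```

```bash
python3 - <<'E'
from h import *
from station import r, imaging, readout
c=imaging.capture("wrist"); cv2.imwrite("pics/w1.png",c["pixels"][:,:,::-1])
P,ok=cloud(c); m=ok&(np.hypot(P[...,0]-.433,P[...,1]+.288)<.06)
for lo,hi in ((.02,.11),(.068,.11),(.09,.11)):
    q=P[m&(P[...,2]>lo)&(P[...,2]<hi)]; print(len(q),cv2.minAreaRect(q[:,:2].astype(np.float32)*1000),q[:,2].max())
print([np.round(px(c,p)).tolist() for p in ((.433,-.288,.095),(.433,-.288,0))])
E
```

```text
4338 ((431.7585144042969, -288.6481018066406), (60.345306396484375, 51.075706481933594), 80.8763656616211) 0.09610845709648852
2326 ((431.7585144042969, -288.6481018066406), (60.345306396484375, 51.075706481933594), 80.8763656616211) 0.09610845709648852
956 ((432.37860107421875, -288.6436767578125), (60.18199920654297, 50.296607971191406), 80.39083099365234) 0.09610845709648852
[[327.0, 242.0], [327.0, 213.0]]
```

View pics/w1.png

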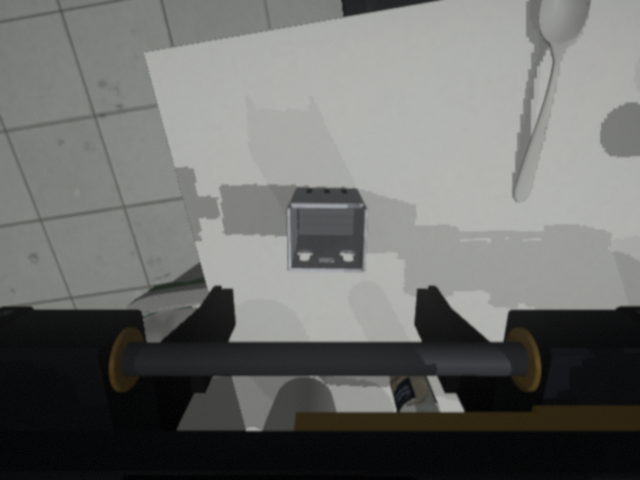

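The wrist view shows the caddy square to the gripper, rim at cols 288–366 and rows 203–270, keyholes on the far (+x) wall. I'll descend and grip.

>>> move_tool:
  motion:
    - [1, [0, 0.0005, 0.05], [0, 0, 0]]
    - [1, [0, 0.0005, 0.1], [0, 0, 0]]
    - [1, [0, 0.0005, 0.142], [0, 0, 0]]
    - [1, [0, 0.0005, 0.142], [0, 0, 0]]
    - [0, [0, 0.0005, 0.142], [0, 0, 0]]
    - [0, [0, 0.0005, 0.142], [0, 0, 0]]
    - [0, [0, 0.0005, 0.142], [0, 0, 0]]
    - [0, [0, 0.0005, 0.142], [0, 0, 0]]

```text
time_s: 2.1
tcp_pos: [0.433, -0.29, 0.0603]
ee_rot: [[-0.988, 0.154, 0.004], [0.154, 0.988, -0.001], [-0.004, -0.001, -1.0]]
wrist_force: [1.3, 2.0, 1.5]
gripper_width: 0.724
gripper_force: 1.0
```

>>> move_tool:
  motion:
    - [0, [0, 0, 0], [0, 0, 0]]
    - [0, [0, 0, 0], [0, 0, 0]]
    - [0, [0, 0, 0], [0, 0, 0]]

```text
time_s: 2.4
tcp_pos: [0.4328, -0.2898, 0.06]
ee_rot: [[-0.988, 0.154, 0.002], [0.154, 0.988, -0.001], [-0.002, -0.001, -1.0]]
wrist_force: [0.2, 2.4, 6.4]
gripper_width: 0.686
gripper_force: 30.0
```

>>> move_tool:
  motion:
    - [0, [0, 0, -0.03], [0, 0, 0]]
    - [0, [0, 0, -0.08], [0, 0, 0]]
    - [0, [0, 0, -0.12], [0, 0, 0]]
    - [0, [0, 0, -0.12], [0, 0, 0]]

```text
time_s: 2.8
tcp_pos: [0.4354, -0.2911, 0.1847]
ee_rot: [[-0.988, 0.153, 0.012], [0.153, 0.988, -0.005], [-0.013, -0.003, -1.0]]
wrist_force: [0.3, -1.1, -2.5]
gripper_width: 0.684
gripper_force: 30.0
```

```bash
python3 -c "
from h import *
from station import r, imaging, readout
print(plan(readout.sense(),(.55,.1555,.16),0.15))"
```

```text
(array([-0.0446,  0.4589,  0.0237]), array([-0.26,  0.73, -8.95]))
```

>>> move_tool:
  motion:
    - [0, [-0.003, 0.03, 0], [0, 0, -1]]
    - [0, [-0.007, 0.07, 0], [0, 0, -2]]
    - [0, [-0.012, 0.12, 0], [0, 0, -3]]
    - [0, [-0.017, 0.17, 0], [0, 0, -4]]
    - [0, [-0.022, 0.22, 0], [0, 0, -5]]
    - [0, [-0.027, 0.27, 0], [0, 0, -6]]
    - [0, [-0.032, 0.31, 0], [0, 0, -7]]
    - [0, [-0.035, 0.34, 0], [0, 0, -9]]

```text
time_s: 3.6
tcp_pos: [0.5185, 0.0435, 0.1771]
ee_rot: [[-1.0, -0.005, -0.002], [-0.005, 1.0, 0.0], [0.002, 0.0, -1.0]]
wrist_force: [0.5, -1.4, -2.0]
gripper_width: 0.689
gripper_force: 30.0
```

```bash
python3 -c "
from h import *
from station import r, imaging, readout
print(plan(readout.sense(),(.55,.1555,.16),0.15))"
```

```text
(array([-0.0321,  0.1119,  0.0171]), array([ 0.  , -0.1 ,  0.14]))
```

>>> move_tool:
  motion:
    - [0, [-0.01, 0.03, 0.006], [0, 0, 0]]
    - [0, [-0.02, 0.06, 0.01], [0, 0, 0]]
    - [0, [-0.03, 0.09, 0.014], [0, 0, 0]]
    - [0, [-0.032, 0.112, 0.017], [0, 0, 0]]
    - [0, [-0.032, 0.112, 0.017], [0, 0, 0]]
    - [0, [-0.032, 0.112, 0.017], [0, 0, 0]]
    - [0, [-0.032, 0.112, 0.017], [0, 0, 0]]

```text
time_s: 4.3
tcp_pos: [0.5501, 0.1522, 0.1607]
ee_rot: [[-1.0, -0.002, -0.002], [-0.002, 1.0, -0.001], [0.002, -0.001, -1.0]]
wrist_force: [-0.2, 1.4, -3.4]
gripper_width: 0.681
gripper_force: 30.0
```

```bash
python3 - <<'E'
from h import *
from station import r, imaging, readout
s=readout.sense(); print(s["tcp_pos"],s["ee_rot"],s["wrist_force"])
for n in ("scene","top"):
    c=imaging.capture(n); np.savez(n+"1.npz",**c)
    P,ok=cloud(c); t=s["tcp_pos"]
    m=ok&(abs(P[...,0]-t[0])<.034)&(abs(P[...,1]-t[1])<.045)
    zz=P[m][:,2]; print(n,np.histogram(zz,bins=np.arange(.09,.26,.01)))
    im=cv2.resize(c["pixels"][:,:,::-1][190:310,150:310] if n=="scene" else c["pixels"][:,:,::-1][140:260,190:350],(400,300),interpolation=cv2.INTER_CUBIC)
    cv2.imwrite(f"pics/{n}1.png",im)
a=np.hstack([cv2.imread("pics/scene1.png"),cv2.imread("pics/top1.png")])
w=imaging.capture("wrist"); np.savez("wrist1.npz",**w)
b=cv2.resize(w["pixels"][:,:,::-1],(400,300)); 
cv2.imwrite("pics/m1.png",np.vstack([a,np.hstack([b,cv2.resize(w["pixels"][180:420,160:480,::-1],(400,300))])]))
E
```

```text
[0.55005062 0.15222456 0.16072035] [[-9.99997564e-01 -1.60337147e-03 -1.51710671e-03]
 [-1.60236782e-03  9.99998497e-01 -6.62536347e-04]
 [ 1.51816672e-03 -6.60103770e-04 -9.99998630e-01]] [-0.22101732  1.38038584 -3.35163138]
scene (array([  0,  79, 105, 115, 146, 145, 150, 172, 172, 137, 128,  45,  26,
        10,  19, 151]), array([0.09, 0.1 , 0.11, 0.12, 0.13, 0.14, 0.15, 0.16, 0.17, 0.18, 0.19,
       0.2 , 0.21, 0.22, 0.23, 0.24, 0.25]))
top (array([ 0,  1, 23,  5, 24, 15,  9, 23, 10, 17,  0,  0,  0,  0,  0, 90]), array([0.09, 0.1 , 0.11, 0.12, 0.13, 0.14, 0.15, 0.16, 0.17, 0.18, 0.19,
       0.2 , 0.21, 0.22, 0.23, 0.24, 0.25]))
```

View pics/m1.png

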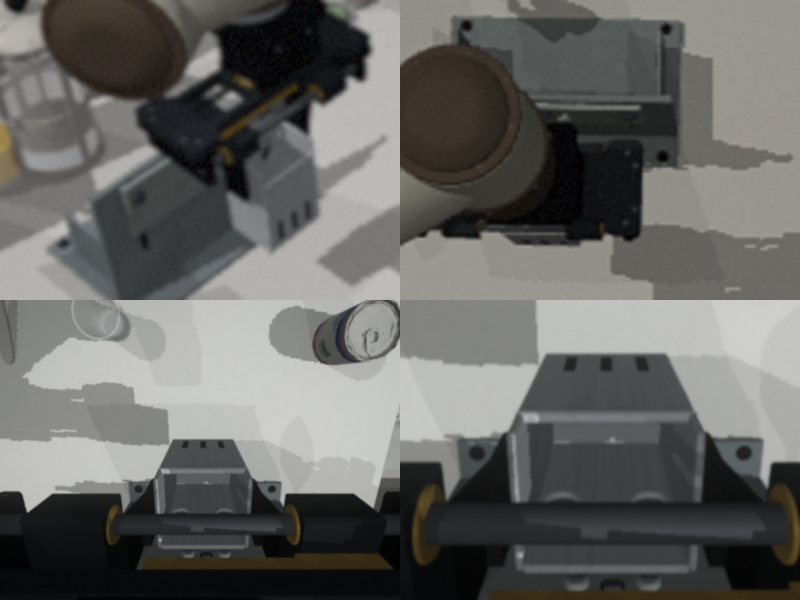

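Wrist view (lower right crop): both stud heads visible beyond the back wall at crop (576,582) and (648,582), with the catch between at (612,586). The caddy is square and a few mm to the right (-y). I'll measure the relative offsets in that same camera and the scene camera.

```bash
python3 - <<'E'
from h import *
w=np.load("wrist1.npz"); P,ok=cloud(w)
m=ok.copy(); m[:385]=0; m[425:]=0; m[:,:280]=0; m[:,380:]=0
q=P[m]; h=q[(q[:,0]>.625)&(q[:,0]<.638)&(q[:,2]>.11)&(q[:,2]<.145)]
for lo,hi in ((.125,.15),(.15,.162),(.162,.19)):
    a=h[(h[:,1]>lo)&(h[:,1]<hi)]
    if len(a): print("head",len(a),a.min(0).round(4),a.max(0).round(4),np.median(a,0).round(4))
m=ok&(abs(P[...,1]-.152)<.036)&(P[...,0]>.515)&(P[...,0]<.59)
q=P[m&(P[...,2]>.186)&(P[...,2]<.205)]; print("wrist rim",len(q),q.min(0),q.max(0),np.median(q,0))
br=q[q[:,0]>.568]; print("back rim",len(br),br.min(0),br.max(0),np.median(br,0))
# interior floor/back wall lower part: keyhole
sc=np.load("scene1.npz"); P,ok=cloud(sc)
m=ok&(abs(P[...,1]-.152)<.05)&(P[...,0]>.51)&(P[...,0]<.585)&(P[...,2]>.085)&(P[...,2]<.2)
q=P[m]; print("scene caddy",len(q),np.percentile(q,[.5,2,98,99.5],axis=0).round(4))
f=q[(q[:,0]<.53)&(q[:,2]<.17)]; print("front face x",np.median(f[:,0]),"z range",np.sort(q[q[:,0]<.531][:,2])[[0,3,-4,-1]].round(4))
crop=sc["pixels"][225:300,225:285,::-1]
cs=np.load("scene0.npz")["pixels"][225:270,205:265,::-1]
cv2.imwrite("pics/m2.png",np.hstack([cv2.resize(crop,(400,500),interpolation=cv2.INTER_CUBIC),cv2.resize(cs,(400,500),interpolation=cv2.INTER_CUBIC)])) 
E
```

```text
head 259 [0.631  0.1303 0.125 ] [0.636  0.1429 0.1368] [0.633  0.1367 0.1323]
head 118 [0.6351 0.1504 0.1268] [0.638  0.1587 0.1339] [0.6363 0.1542 0.1309]
head 255 [0.6315 0.166  0.1252] [0.6365 0.1787 0.137 ] [0.6329 0.1723 0.1322]
wrist rim 5558 [0.52424606 0.11601206 0.18600019] [0.57557385 0.18797246 0.20499763] [0.57102309 0.15231144 0.19436223]
back rim 2947 [0.56802124 0.12133764 0.18600019] [0.57557385 0.18119781 0.19725105] [0.57194293 0.15107711 0.19325183]
scene caddy 1349 [[0.5233 0.1144 0.1029]
 [0.5238 0.1217 0.1052]
 [0.574  0.1908 0.1969]
 [0.5749 0.1931 0.1988]]
front face x 0.5257096359496553 z range [0.1025 0.1029 0.1959 0.1975]
```

View pics/m2.png

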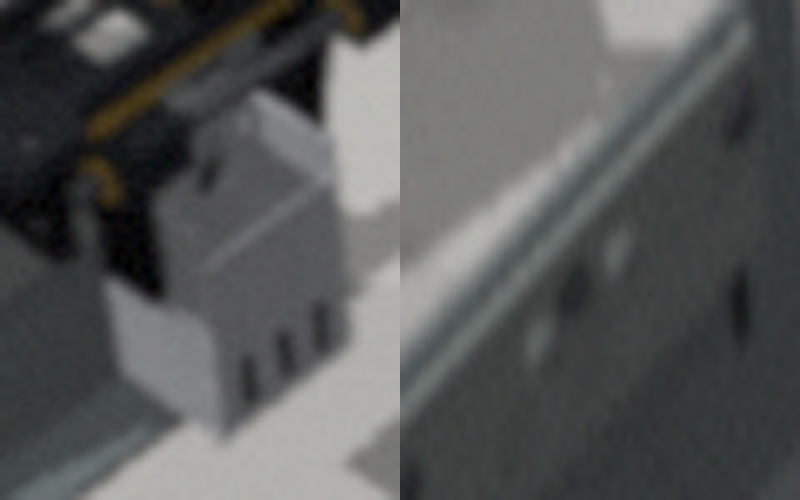

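The enlarged crop shows the caddy upright in the grip, and the right half shows the studs at (540,340) and (618,245). Both cameras put the stud centres at z≈0.131 and y≈0.155, so the TCP target is z≈0.133.

>>> move_tool:
  motion:
    - [0, [-0.008, 0.003, 0.008], [0, 0, 0]]
    - [0, [-0.018, 0.003, 0.018], [0, 0, 0]]
    - [0, [-0.028, 0.003, 0.025], [0, 0, 0]]
    - [0, [-0.038, 0.003, 0.028], [0, 0, 0]]
    - [0, [-0.044, 0.003, 0.028], [0, 0, 0]]
    - [0, [-0.046, 0.003, 0.028], [0, 0, 0]]
    - [0, [-0.046, 0.003, 0.028], [0, 0, 0]]
    - [0, [-0.046, 0.003, 0.028], [0, 0, 0]]

```text
time_s: 5.25
tcp_pos: [0.5966, 0.1561, 0.1336]
ee_rot: [[-1.0, -0.002, 0.0], [-0.002, 1.0, 0.0], [-0.0, 0.0, -1.0]]
wrist_force: [-1.0, 0.3, -2.9]
gripper_width: 0.69
gripper_force: 30.0
```

```bash
python3 - <<'E'
from h import *
from station import r, imaging, readout
s=readout.sense(); print(plan(s,(.598,.1553,.133),.15),s["tcp_pos"],s["wrist_force"])
c=imaging.capture("wrist"); P,ok=cloud(c); t=readout.sense()["tcp_pos"]; print(t)
q=P[ok&(abs(P[...,1]-t[1])<.04)&(abs(P[...,0]-t[0])<.03)&(P[...,2]>.160)&(P[...,2]<.175)]
br=q[q[:,0]>t[0]+.018]; br=br[abs(br[:,1]-t[1])<.0315]; print("back rim",len(br),np.percentile(br,[1,50,99],axis=0).round(4))
q=P[ok&(P[...,0]>.628)&(P[...,0]<.6385)&(abs(P[...,1]-.155)<.03)&(P[...,2]>.12)&(P[...,2]<.14)]; print("studs",len(q),q.min(0) if len(q) else "",q.max(0) if len(q) else "")
cv2.imwrite("pics/w3.png",cv2.resize(c["pixels"][200:440,160:480,::-1],(800,600)))
E
```

```text
(array([-0.0014, -0.0008,  0.0006]), array([ 0.01,  0.01, -0.03])) [0.59661882 0.15613513 0.13363874] [-1.00134843  0.27481529 -2.86391956]
[0.59651874 0.15615747 0.13369929]
back rim 2624 [[0.6153 0.1266 0.1601]
 [0.6181 0.1555 0.1663]
 [0.6212 0.1839 0.1689]]
studs 0
```

View pics/w3.png

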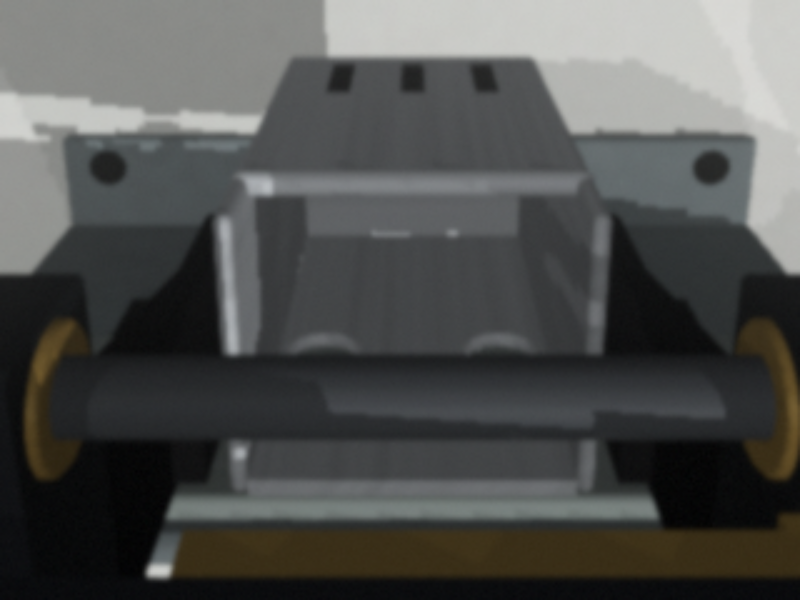

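The keyhole bottoms show at (322,342) and (503,342), centred. The caddy is about 0.8 mm too far +y. I'll correct that and advance gently.

>>> move_tool:
  motion:
    - [0, [-0.003, -0.0008, 0.0005], [0, 0, 0]]
    - [0, [-0.006, -0.0008, 0.0005], [0, 0, 0]]
    - [0, [-0.008, -0.0008, 0.0005], [0, 0, 0]]
    - [0, [-0.010, -0.0008, 0.0005], [0, 0, 0]]
    - [0, [-0.010, -0.0008, 0.0005], [0, 0, 0]]
    - [0, [-0.011, -0.0008, 0.0005], [0, 0, 0]]
    - [0, [-0.012, -0.0008, 0.0005], [0, 0, 0]]
    - [0, [-0.012, -0.0008, 0.0005], [0, 0, 0]]

```text
time_s: 6.1
tcp_pos: [0.6088, 0.1554, 0.1328]
ee_rot: [[-1.0, -0.002, 0.0], [-0.002, 1.0, -0.0], [-0.0, -0.0, -1.0]]
wrist_force: [0.5, 0.4, -2.0]
gripper_width: 0.691
gripper_force: 30.0
```

>>> move_tool:
  motion:
    - [0, [-0.0005, 0, 0], [0, 0, 0]]
    - [0, [-0.001, 0, 0], [0, 0, 0]]
    - [0, [-0.0015, 0, 0], [0, 0, 0]]
    - [0, [-0.002, 0, 0], [0, 0, 0]]
    - [0, [-0.002, 0, 0], [0, 0, 0]]
    - [0, [-0.002, 0, 0], [0, 0, 0]]

```text
time_s: 6.7
tcp_pos: [0.6107, 0.1553, 0.1328]
ee_rot: [[-1.0, -0.002, -0.0], [-0.002, 1.0, -0.0], [0.0, -0.0, -1.0]]
wrist_force: [0.1, 1.1, -1.4]
gripper_width: 0.688
gripper_force: 30.0
```

>>> move_tool:
  motion:
    - [0, [-0.0005, 0, 0], [0, 0, 0]]
    - [0, [-0.001, 0, 0], [0, 0, 0]]
    - [0, [-0.001, 0, 0], [0, 0, 0]]
    - [0, [-0.001, 0, 0], [0, 0, 0]]

```text
time_s: 7.1
tcp_pos: [0.6117, 0.1554, 0.1328]
ee_rot: [[-1.0, -0.002, -0.0], [-0.002, 1.0, -0.0], [0.0, -0.0, -1.0]]
wrist_force: [-0.2, 1.0, -1.9]
gripper_width: 0.687
gripper_force: 30.0
```

>>> move_tool:
  motion:
    - [0, [-0.0005, 0, 0], [0, 0, 0]]
    - [0, [-0.001, 0, 0], [0, 0, 0]]
    - [0, [-0.001, 0, 0], [0, 0, 0]]
    - [0, [-0.001, 0, 0], [0, 0, 0]]

```text
time_s: 7.5
tcp_pos: [0.612, 0.1553, 0.1327]
ee_rot: [[-1.0, -0.002, -0.002], [-0.002, 1.0, -0.0], [0.002, -0.0, -1.0]]
wrist_force: [-3.1, -0.0, -1.4]
gripper_width: 0.688
gripper_force: 30.0
```

>>> move_tool:
  motion:
    - [0, [-0.0005, 0, 0], [0, 0, 0]]
    - [0, [-0.001, 0, 0], [0, 0, 0]]
    - [0, [-0.001, 0, 0], [0, 0, 0]]

```text
time_s: 7.8
tcp_pos: [0.6134, 0.1553, 0.1327]
ee_rot: [[-1.0, -0.002, -0.001], [-0.002, 1.0, -0.0], [0.001, -0.0, -1.0]]
wrist_force: [-3.7, 0.8, -0.6]
gripper_width: 0.686
gripper_force: 30.0
```

>>> move_tool:
  motion:
    - [0, [-0.0005, 0, 0], [0, 0, 0]]
    - [0, [-0.001, 0, 0], [0, 0, 0]]
    - [0, [-0.001, 0, 0], [0, 0, 0]]

```text
time_s: 8.1
tcp_pos: [0.6145, 0.1553, 0.1327]
ee_rot: [[-1.0, -0.002, -0.001], [-0.002, 1.0, -0.0], [0.001, -0.0, -1.0]]
wrist_force: [-4.7, 0.7, -1.6]
gripper_width: 0.687
gripper_force: 30.0
```

>>> move_tool:
  motion:
    - [0, [-0.0005, 0, 0], [0, 0, 0]]
    - [0, [-0.001, 0, 0], [0, 0, 0]]
    - [0, [-0.001, 0, 0], [0, 0, 0]]

```text
time_s: 8.4
tcp_pos: [0.6155, 0.1553, 0.1327]
ee_rot: [[-1.0, -0.002, -0.001], [-0.002, 1.0, -0.0], [0.001, -0.0, -1.0]]
wrist_force: [-4.4, 0.6, -0.1]
gripper_width: 0.691
gripper_force: 30.0
```

>>> move_tool:
  motion:
    - [0, [-0.0005, 0, 0], [0, 0, 0]]
    - [0, [-0.001, 0, 0], [0, 0, 0]]
    - [0, [-0.001, 0, 0], [0, 0, 0]]

```text
time_s: 8.7
tcp_pos: [0.6159, 0.1553, 0.1327]
ee_rot: [[-1.0, -0.002, -0.002], [-0.002, 1.0, -0.0], [0.002, -0.0, -1.0]]
wrist_force: [-6.6, 0.6, -0.2]
gripper_width: 0.689
gripper_force: 30.0
```

The 3–5 N spring over about 4 mm was the catch, and now it is flush. Pulling down.

>>> move_tool:
  motion:
    - [0, [0, 0, 0.001], [0, 0, 0]]
    - [0, [0, 0, 0.002], [0, 0, 0]]
    - [0, [0, 0, 0.003], [0, 0, 0]]
    - [0, [0, 0, 0.003], [0, 0, 0]]

```text
time_s: 9.1
tcp_pos: [0.6159, 0.1551, 0.13]
ee_rot: [[-1.0, -0.002, -0.002], [-0.002, 1.0, -0.001], [0.002, -0.001, -1.0]]
wrist_force: [-7.4, -0.3, -0.5]
gripper_width: 0.684
gripper_force: 30.0
```

>>> move_tool:
  motion:
    - [0, [0, 0, 0.001], [0, 0, 0]]
    - [0, [0, 0, 0.002], [0, 0, 0]]
    - [0, [0, 0, 0.003], [0, 0, 0]]
    - [0, [0, 0, 0.003], [0, 0, 0]]

```text
time_s: 9.5
tcp_pos: [0.6159, 0.155, 0.127]
ee_rot: [[-1.0, -0.002, -0.002], [-0.002, 1.0, -0.001], [0.002, -0.001, -1.0]]
wrist_force: [-8.3, 0.4, 1.3]
gripper_width: 0.686
gripper_force: 30.0
```

>>> move_tool:
  motion:
    - [0, [0.0002, 0, 0.001], [0, 0, 0]]
    - [0, [0.0003, 0, 0.002], [0, 0, 0]]
    - [0, [0.0003, 0, 0.003], [0, 0, 0]]
    - [0, [0.0003, 0, 0.004], [0, 0, 0]]
    - [0, [0.0003, 0, 0.004], [0, 0, 0]]

```text
time_s: 10.0
tcp_pos: [0.6159, 0.1551, 0.123]
ee_rot: [[-1.0, -0.002, -0.001], [-0.002, 1.0, -0.001], [0.001, -0.001, -1.0]]
wrist_force: [-7.1, -0.8, 0.4]
gripper_width: 0.689
gripper_force: 30.0
```

>>> move_tool:
  motion:
    - [0, [0, 0, 0.001], [0, 0, 0]]
    - [0, [0, 0, 0.002], [0, 0, 0]]
    - [0, [0, 0, 0.003], [0, 0, 0]]
    - [0, [0, 0, 0.004], [0, 0, 0]]
    - [0, [0, 0, 0.004], [0, 0, 0]]

```text
time_s: 10.5
tcp_pos: [0.6159, 0.1551, 0.119]
ee_rot: [[-1.0, -0.002, -0.001], [-0.002, 1.0, -0.001], [0.001, -0.001, -1.0]]
wrist_force: [-6.8, -0.5, 0.2]
gripper_width: 0.687
gripper_force: 30.0
```

>>> move_tool:
  motion:
    - [0, [0, 0, 0.001], [0, 0, 0]]
    - [0, [0, 0, 0.002], [0, 0, 0]]
    - [0, [0, 0, 0.0025], [0, 0, 0]]
    - [0, [0, 0, 0.0025], [0, 0, 0]]

```text
time_s: 10.9
tcp_pos: [0.6159, 0.1551, 0.1163]
ee_rot: [[-1.0, -0.002, -0.001], [-0.002, 1.0, -0.001], [0.001, -0.001, -1.0]]
wrist_force: [-5.7, -0.1, -0.0]
gripper_width: 0.686
gripper_force: 30.0
```

>>> move_tool:
  motion:
    - [0, [0, 0, 0.0005], [0, 0, 0]]
    - [0, [0, 0, 0.001], [0, 0, 0]]
    - [0, [0, 0, 0.001], [0, 0, 0]]

```text
time_s: 11.2
tcp_pos: [0.6159, 0.1551, 0.1156]
ee_rot: [[-1.0, -0.002, -0.001], [-0.002, 1.0, -0.001], [0.001, -0.001, -1.0]]
wrist_force: [-6.9, 0.1, 1.0]
gripper_width: 0.682
gripper_force: 30.0
```

>>> move_tool:
  motion:
    - [0, [0, 0, 0.0005], [0, 0, 0]]
    - [0, [0, 0, 0.001], [0, 0, 0]]
    - [0, [0, 0, 0.001], [0, 0, 0]]

```text
time_s: 11.5
tcp_pos: [0.6159, 0.1551, 0.1147]
ee_rot: [[-1.0, -0.002, -0.001], [-0.002, 1.0, -0.001], [0.001, -0.001, -1.0]]
wrist_force: [-6.9, -0.5, 0.6]
gripper_width: 0.689
gripper_force: 30.0
```

>>> move_tool:
  motion:
    - [0, [0, 0, 0.0005], [0, 0, 0]]
    - [0, [0, 0, 0.0005], [0, 0, 0]]
    - [0, [0, 0, 0.0005], [0, 0, 0]]

```text
time_s: 11.8
tcp_pos: [0.6159, 0.1551, 0.1146]
ee_rot: [[-1.0, -0.002, -0.001], [-0.002, 1.0, -0.001], [0.001, -0.001, -1.0]]
wrist_force: [-7.0, 0.5, 3.3]
gripper_width: 0.688
gripper_force: 30.0
```

>>> move_tool:
  motion:
    - [0, [0, 0, 0.0005], [0, 0, 0]]
    - [0, [0, 0, 0.0005], [0, 0, 0]]
    - [0, [0, 0, 0.0005], [0, 0, 0]]

```text
time_s: 12.1
tcp_pos: [0.616, 0.1551, 0.1146]
ee_rot: [[-1.0, -0.002, -0.001], [-0.002, 1.0, -0.001], [0.001, -0.001, -1.0]]
wrist_force: [-8.6, -0.0, 4.9]
gripper_width: 0.686
gripper_force: 30.0
```

>>> move_tool:
  motion:
    - [0, [0.0004, 0, 0], [0, 0, 0]]
    - [0, [0.0008, 0, 0], [0, 0, 0]]
    - [0, [0.0008, 0, 0], [0, 0, 0]]

```text
time_s: 12.4
tcp_pos: [0.6159, 0.1551, 0.1145]
ee_rot: [[-1.0, -0.002, 0.001], [-0.002, 1.0, -0.0], [-0.001, -0.0, -1.0]]
wrist_force: [-6.0, -0.4, 3.3]
gripper_width: 0.692
gripper_force: 30.0
```

>>> move_tool:
  motion:
    - [0, [0.0004, 0, 0], [0, 0, 0]]
    - [0, [0.0004, 0, 0], [0, 0, 0]]
    - [0, [0.0004, 0, 0], [0, 0, 0]]

```text
time_s: 12.7
tcp_pos: [0.6159, 0.1551, 0.1145]
ee_rot: [[-1.0, -0.002, 0.002], [-0.002, 1.0, -0.0], [-0.002, -0.0, -1.0]]
wrist_force: [-5.1, -1.7, 3.8]
gripper_width: 0.689
gripper_force: 30.0
```

>>> move_tool:
  motion:
    - [0, [0.0004, 0, 0], [0, 0, 0]]
    - [0, [0.0004, 0, 0], [0, 0, 0]]
    - [0, [0.0004, 0, 0], [0, 0, 0]]

```text
time_s: 13.0
tcp_pos: [0.6159, 0.1552, 0.1144]
ee_rot: [[-1.0, -0.002, 0.003], [-0.002, 1.0, 0.0], [-0.003, 0.0, -1.0]]
wrist_force: [-2.5, -2.2, 5.2]
gripper_width: 0.687
gripper_force: 30.0
```

>>> move_tool:
  motion:
    - [0, [0.0004, 0, 0], [0, 0, 0]]
    - [0, [0.0004, 0, 0], [0, 0, 0]]
    - [0, [0.0004, 0, 0], [0, 0, 0]]

```text
time_s: 13.3
tcp_pos: [0.6158, 0.1553, 0.1144]
ee_rot: [[-1.0, -0.002, 0.003], [-0.002, 1.0, 0.0], [-0.003, 0.0, -1.0]]
wrist_force: [0.0, -3.2, 5.3]
gripper_width: 0.689
gripper_force: 30.0
```

X force drops to zero without the caddy following, so the catch is no longer pushing on the wall. Release and look.

>>> move_tool:
  motion:
    - [1, [0, 0, 0], [0, 0, 0]]
    - [1, [0, 0, 0], [0, 0, 0]]
    - [1, [0, 0, 0], [0, 0, 0]]
    - [1, [0, 0, 0], [0, 0, 0]]
    - [1, [0, 0, 0], [0, 0, 0]]
    - [1, [0, 0, 0], [0, 0, 0]]

```text
time_s: 13.9
tcp_pos: [0.6145, 0.1555, 0.1132]
ee_rot: [[-1.0, -0.002, 0.0], [-0.002, 1.0, 0.0], [-0.0, 0.0, -1.0]]
wrist_force: [0.3, -0.6, 0.0]
gripper_width: 0.997
gripper_force: 0.0
```

>>> move_tool:
  motion:
    - [1, [0, 0, -0.01], [0, 0, 0]]
    - [1, [0, 0, -0.03], [0, 0, 0]]
    - [1, [0, 0, -0.06], [0, 0, 0]]
    - [1, [0.02, 0, -0.1], [0, 0, 0]]
    - [1, [0.06, 0, -0.13], [0, 0, 0]]
    - [1, [0.1, 0, -0.13], [0, 0, 0]]
    - [1, [0.1, 0, -0.13], [0, 0, 0]]
    - [1, [0.1, 0, -0.13], [0, 0, 0]]

```text
time_s: 14.7
tcp_pos: [0.5142, 0.1553, 0.2448]
ee_rot: [[-1.0, -0.003, 0.002], [-0.003, 1.0, 0.001], [-0.002, 0.001, -1.0]]
wrist_force: [0.3, -0.3, -0.6]
gripper_width: 0.997
gripper_force: 0.0
```

```bash
python3 - <<'E'
from h import *
from station import r, imaging, readout
c=imaging.capture("wrist"); s=imaging.capture("scene"); P,ok=cloud(s)
a=c["pixels"][...,::-1]; b=s["pixels"][190:310,150:310,::-1]
cv2.imwrite("pics/f1.png",np.hstack([cv2.resize(a[200:440,224:384],(400,600),interpolation=cv2.INTER_CUBIC),cv2.resize(b,(400,600),interpolation=cv2.INTER_CUBIC)]))
P,ok=cloud(c)
q=P[ok&(abs(P[...,1]-.155)<.035)&(P[...,0]>.58)&(P[...,0]<.645)&(P[...,2]>.12)&(P[...,2]<.17)]
rim=q[(q[:,2]>.145)&(q[:,2]<.156)&(q[:,0]<.64)]; print(len(rim),np.percentile(rim,[1,50,99],axis=0).round(4))
print([np.round(px(c,p)) for p in ((.638,.155,.131-.018),(.641,.155,.15))])
E
```

```text
527 [[0.5898 0.1246 0.145 ]
 [0.6368 0.1546 0.1482]
 [0.6397 0.1842 0.1503]]
[array([324., 361.]), array([324., 391.])]
```

View pics/f1.png

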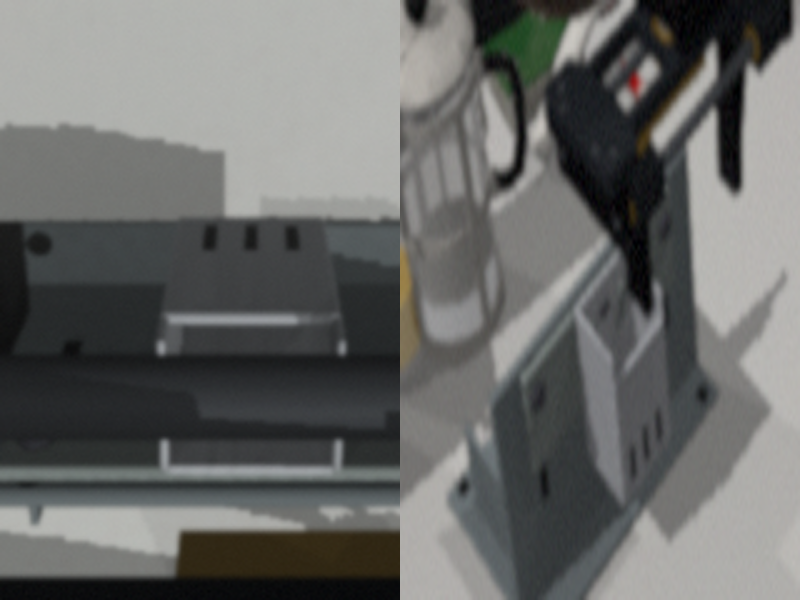

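The caddy hangs upright and flush, but the rod hides the catch. I'll move directly above for a clear view of it.

>>> move_tool:
  motion:
    - [1, [-0.04, 0, -0.01], [0, 0, 0]]
    - [1, [-0.08, 0, -0.01], [0, 0, 0]]
    - [1, [-0.1, 0, -0.01], [0, 0, 0]]
    - [1, [-0.1, 0, -0.01], [0, 0, 0]]
    - [1, [-0.1, 0, -0.01], [0, 0, 0]]

```text
time_s: 15.3
tcp_pos: [0.6149, 0.155, 0.2517]
ee_rot: [[-1.0, -0.001, -0.002], [-0.001, 1.0, -0.001], [0.002, -0.001, -1.0]]
wrist_force: [0.8, -0.7, -0.6]
gripper_width: 0.997
gripper_force: 0.0
```

```bash
python3 - <<'E'
from h import *
from station import r, imaging, readout
c=imaging.capture("wrist"); P,ok=cloud(c)
u,v=px(c,(.64,.155,.13)); u,v=int(u),int(v); print(u,v)
cv2.imwrite("pics/f2.png",cv2.resize(c["pixels"][v-50:v+40,u-60:u+60,::-1],(800,600),interpolation=cv2.INTER_CUBIC))
q=P[ok&(abs(P[...,1]-.1553)<.006)&(P[...,0]>.62)&(P[...,0]<.645)&(P[...,2]>.122)&(P[...,2]<.14)]
print(np.round(q[np.argsort(-q[:,2])][:60:2],4).tolist())
E
```

```text
325 264
[[0.6366, 0.1569, 0.1399], [0.6367, 0.1553, 0.1397], [0.6369, 0.1522, 0.1392], [0.6369, 0.1608, 0.1391], [0.637, 0.1592, 0.1391], [0.6371, 0.1537, 0.1388], [0.6372, 0.1584, 0.1383], [0.6366, 0.1561, 0.1378], [0.6367, 0.1521, 0.1376], [0.6367, 0.16, 0.1376], [0.6367, 0.1553, 0.1375], [0.6368, 0.1545, 0.1373], [0.6369, 0.1506, 0.1371], [0.637, 0.1608, 0.1367], [0.6366, 0.1585, 0.1357], [0.6366, 0.1593, 0.1354], [0.6368, 0.1601, 0.1351], [0.6369, 0.1569, 0.1348], [0.6369, 0.1609, 0.1347], [0.637, 0.1529, 0.1346], [0.6371, 0.1561, 0.1343], [0.6372, 0.1537, 0.134], [0.6365, 0.1521, 0.1335], [0.6358, 0.1529, 0.1331], [0.6367, 0.1545, 0.1331], [0.6368, 0.1537, 0.1329], [0.636, 0.1537, 0.1326], [0.636, 0.1513, 0.1325], [0.6361, 0.1577, 0.1323], [0.6371, 0.1585, 0.132]]
```

View pics/f2.png

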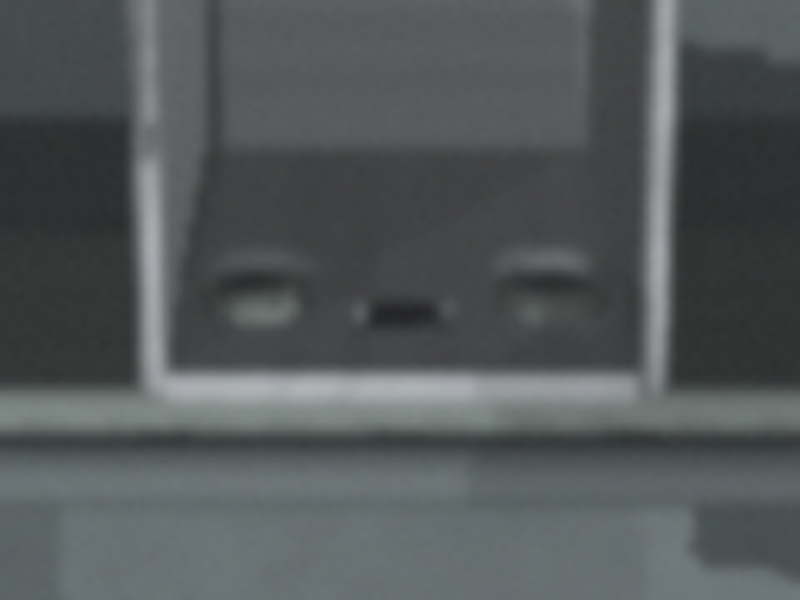

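The view shows both stud heads inside the caddy at (260,300) and (545,300). The dark catch fills the window at (400,313), and depth puts it about 1 mm proud of the inner wall, so it has sprung out. Handing in.

```bash
python3 -c "
from station import r, imaging, readout
print(r.finish_job())"
```

```text
the job is handed in; nothing more can be done
None
```

The caddy hangs flush and upright on both studs with the catch sprung out through its window; it is released, the gripper is clear and the job is handed in (no verdict was returned), at about 15 s of the 69 s allowed.

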